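# Put four clock movements back on their own pinned holders

## Robot

A 6-joint arm with a two-finger parallel gripper is mounted at the origin on the work surface. World frame = base frame: x ahead of the robot, y to its left, z up, the work surface at z = 0. Lengths are in mm, angles in degrees, forces in N, time in s.
With the tool pointing down it reaches from about 300 to 850 mm from the base axis. Payload 4.2 kg.
Tool frame: the origin (TCP) lies between the finger pads; the fingertips stand 14 mm ahead of it and the grasp point (between the pads) lies 5 mm behind it; z points along the fingers, y is the line along which they close (so a half turn about z gives the same grasp; the last joint's range is limited). The gripper opens to 91 mm and grips with 3 to 60 N. Pads are 32 mm wide; open, the fingers measure 118 mm over their backs; the gripper's body (76 mm by 178 mm) begins 60 mm behind the grasp point.
Start: joints at [-72.766, 18.312, 89.639, -0, 72.044, -1.146], TCP at [181.315, -545.68, 227.976] pointing down, gripper open.
Joint ranges: [-177.97, 177.97], [-48.28, 115.42], [12.27, 149.76], [-77.06, 257.06], [2.81, 150.46], [-146.56, 146.56]. Speed limits (degrees/s): [147.25, 147.25, 180, 180, 180, 180].

## Interface

Orientations are given as [roll, pitch, yaw] about the fixed x, y, z axes, in that order (R = Rz(yaw) Ry(pitch) Rx(roll)).
In Python, from workcell import * gives the robot as it stands. The module is installed in compiled form; this text tells all that it offers.
- The arm moves only by the tool send_rows, never from a script. Its argument "deltas" is a list of rows, each a list of 2 entries, a list of its own where there are three numbers: the shift along the tool's x, y, z normalised to -1 to 1, where 1 is 0.5 m, then the turn, a rotation vector about the tool's x, y, z normalised to -1 to 1, where 1 is 0.5 rad. A call has 1 to 10 rows; each row shifts and turns the commanded pose from where the row before left it, along the tool's axes as they then stand; what a row does not reach is not made up. A row lasts 1/10 s, in which the tool goes at most 50 mm and 8.59 degrees, less where a joint would pass 70% of its speed; a pose out of reach is approached as far as the arm can. A call with a number of a shift or a turn outside -1 to 1 is refused whole. A call with a gripper value outside its range is refused whole. "grip" is the closure, from 0 (fully open) to 1 (shut), set as the call begins (left out, the last holds). The fingers move at their own pace and stop on an object; "grip_force" is the grip in N (left out, the last holds). Time passes only in rows, so rows that do not move let the fingers close. It gives the time, the measured TCP pose, the force, the opening and the grip force at its end, in the units of the state.
- state(): the state, without advancing time (a new reading comes with each control period).
- grab_frame(name): name is "scene" or "top" or "wrist"; returns the picture (420x560x3 uint8, red, green, blue); there is no depth.
- calibration(name): a dict with "mtx" (3x3 intrinsics, pixels), "R" (3x3) and "t" (3): a world point X has camera coordinates R X + t. Camera axes: x right, y down, z forward; pixel columns grow to the right and rows downward; lengths in mm; the calibration is good to about 2 mm. A picture is of the moment at which its call begins: read the wrist's pose just before it. calibration takes no time and is no camera call; for the wrist camera it gives the pose at the moment of the call.
- job_done(): hands the job in; it is judged then, once.
Trained networks look in the newest picture that a camera, given by its name, has taken for a name from the list of things; names that differ only in an ending like _2 or _b are one class to them, and where a whole thing is asked for, a point or a joint stands for the part that bears it (a point fixed in the world has none). Each returns a list of dicts, best first, with "p" (0 to 1); they miss things now and then, are a little off and sometimes report something else, mostly with a low value. They report only what shows in the picture. A call takes as long as a camera call. They do not tell look-alikes from the thing itself.
- trace(camera, label): "pixels" (420x560 bool, what is visible of it) and "bbox" ([left, top, width, height] in pixels, round what is visible of it).
The state is a dict: "time_s": time; "qpos": joint angles; "qvel": joint speeds; "effort": joint torques, N m; "ee_pos": TCP position; "ee_rot": TCP orientation; "force": force on the tool from outside, world axes, zero at the start; "torque": the same for the moment, N m; "gripper_width": finger opening in mm; "gripper_force": force on a finger pad.
Only numpy, scipy, OpenCV 4.12 (cv2) and the standard library are available. Lean on these libraries where they do the work, as an engineer would, in place of code of your own. Each camera call takes 0.05 s, during which the arm holds its last target. There are 200 camera calls.

## Task

The four clock movements on the bench have been put on the wrong holders: move each one onto the holder of the same colour as its dial, fully home and flat over both dowel pins, and let go. The cork pad is free for setting one down on the way. Keep the movements upright throughout, and do not disturb the black eyeglass loupe.

Things in the scene. Friction and masses are not known exactly. Their poses are not given: they have to be found in the camera images.
- movement_red: loose clock movement, red dial (35 mm) on top. Brass base plate 92 (x) x 48 (y) x 6 mm thick, 12 mm through holes at x = +-34 mm; on its middle the wheel train, a block 44 (x) x 36 (y) mm, 6 to 40 mm above the underside: grip this across the 36 mm. Origin: centre of underside, z up. 0.2-0.37 kg. Fits either way round (half turn about z). Starts seated on a holder of another colour.
- movement_blue: loose clock movement, blue dial (35 mm) on top. Brass base plate 92 (x) x 48 (y) x 6 mm thick, 12 mm through holes at x = +-34 mm; on its middle the wheel train, a block 44 (x) x 36 (y) mm, 6 to 40 mm above the underside: grip this across the 36 mm. Origin: centre of underside, z up. 0.2-0.37 kg. Fits either way round (half turn about z). Starts seated on a holder of another colour.
- movement_black: loose clock movement, black dial (35 mm) on top. Brass base plate 92 (x) x 48 (y) x 6 mm thick, 12 mm through holes at x = +-34 mm; on its middle the wheel train, a block 44 (x) x 36 (y) mm, 6 to 40 mm above the underside: grip this across the 36 mm. Origin: centre of underside, z up. 0.2-0.37 kg. Fits either way round (half turn about z). Starts seated on a holder of another colour.
- movement_white: loose clock movement, white dial (35 mm) on top. Brass base plate 92 (x) x 48 (y) x 6 mm thick, 12 mm through holes at x = +-34 mm; on its middle the wheel train, a block 44 (x) x 36 (y) mm, 6 to 40 mm above the underside: grip this across the 36 mm. Origin: centre of underside, z up. 0.2-0.37 kg. Fits either way round (half turn about z). Starts seated on a holder of another colour.
- holder_red: fixed red holder, a block 116 (x) x 72 (y) x 10 mm high; on its top at x = +-34 mm two steel dowel pins, 6 mm across, 13 mm high, the last 5 mm tapering to 2 mm. Origin: centre of its underside, on a mat 2 mm above the work surface; z up. A seated movement lies flat on its top, underside 10 mm above this origin, pins in the holes with 3 mm play all round.
- holder_blue: fixed blue holder, a block 116 (x) x 72 (y) x 10 mm high; on its top at x = +-34 mm two steel dowel pins, 6 mm across, 13 mm high, the last 5 mm tapering to 2 mm. Origin: centre of its underside, on a mat 2 mm above the work surface; z up. A seated movement lies flat on its top, underside 10 mm above this origin, pins in the holes with 3 mm play all round.
- holder_black: fixed black holder, a block 116 (x) x 72 (y) x 10 mm high; on its top at x = +-34 mm two steel dowel pins, 6 mm across, 13 mm high, the last 5 mm tapering to 2 mm. Origin: centre of its underside, on a mat 2 mm above the work surface; z up. A seated movement lies flat on its top, underside 10 mm above this origin, pins in the holes with 3 mm play all round.
- holder_white: fixed white holder, a block 116 (x) x 72 (y) x 10 mm high; on its top at x = +-34 mm two steel dowel pins, 6 mm across, 13 mm high, the last 5 mm tapering to 2 mm. Origin: centre of its underside, on a mat 2 mm above the work surface; z up. A seated movement lies flat on its top, underside 10 mm above this origin, pins in the holes with 3 mm play all round.
- rest_pad: fixed round cork pad, 110 mm across, 6 mm thick, flat, empty at the start: a free spot where a movement can be set down. Origin: centre of its underside, on the mat.
- loupe: loose black watchmaker's eyeglass loupe standing wide end down on the mat among the holders: 34 mm across at the foot, 25 mm at the top, 34 mm high, 40 g. Origin: centre of its foot. To be left where it is.
Mind the look-alikes: they are no part of the job. What is shaped like the movement_black but purple is not meant.

How it is judged:
By the outcome, as a careful person would: the job done as asked, in the order asked, and still so for the second after the job is handed in, with the robot touching nothing.
It also fails if it takes over 136 s, if anything falls off the work surface, if the arm or the gripper's body presses on something with over 40 N, if the wrist force passes 120 N, or if a joint passes its speed limit or range.

## Working session

There is one attempt and no reset: what is moved stays moved. The work goes in short steps, Python scripts to look and compute and a tool call to move; the robot and the scene stay as the last step left them, time stands still between calls to the robot, and variables do not carry over. Pictures are saved under pics/ and viewed, at most 14 in all, crops included, and the job is handed in when it is done.

Besides the shell and the picture viewer there is one more tool, called after ">>>" by a JSON object that holds its "api" and its "payload". send_rows: Moves the arm, as the interface text tells. Scaled input: -1 to 1 covers 0.5 m each way for a shift and 0.5 rad each way for a turn. Its arguments: {"type":"object","properties":{"deltas":{"type":"array","items":{"type":"array"}},"grip":{"type":"number"},"grip_force":{"type":"number"}},"required":["deltas"]}

```bash
mkdir -p pics; python3 - <<'E'
from workcell import *
import cv2,numpy as np
for n in ["top","scene"]:
    cv2.imwrite(f"pics/{n}0.png",grab_frame(n)[:,:,::-1])
    c=calibration(n);print(n,c["mtx"].round(1).tolist(),c["R"].round(3).tolist(),c["t"].round(1).tolist())
s=state();print(s["ee_pos"],s["ee_rot"],s["time_s"],s["force"])
E
```

```text
top [[424.0, 0.0, 279.9], [0.0, 424.0, 213.9], [0.0, 0.0, 1.0]] [[0.024, -1.0, 0.014], [-0.995, -0.026, -0.1], [0.1, -0.012, -0.995]] [93.5, 420.0, 1277.6]
scene [[393.0, 0.0, 277.5], [0.0, 393.0, 205.1], [0.0, 0.0, 1.0]] [[0.55, 0.835, -0.003], [0.659, -0.437, -0.613], [-0.513, 0.335, -0.79]] [-321.3, -200.9, 1185.9]
[ 181.16410219 -545.25573049  227.20707684] [-1.79908624e+02 -9.96932932e-04  1.83795508e+01] 0.1 [-0.00352792 -0.25102565 -0.23442463]
```

View pics/top0.png

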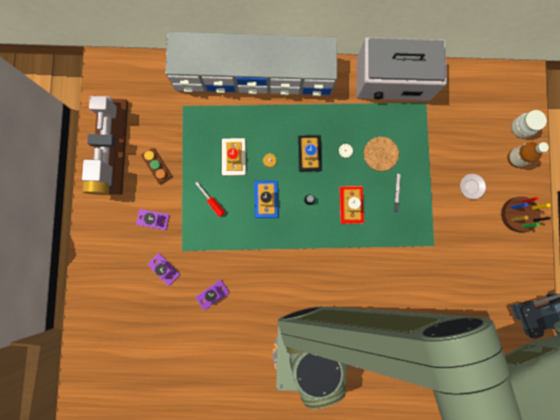

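View pics/scene0.png

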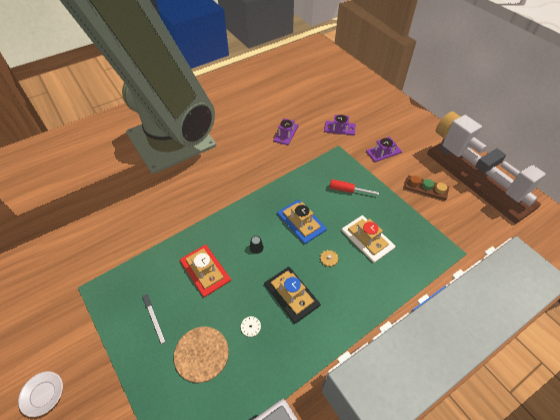

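Top view: red movement on the white holder (233,156), blue on black (310,152), black on blue (266,198), white on red (352,204). The pad is at (381,153) and the loupe at (310,199). The purple look-alikes at (153,218), (163,268) and (212,295) lie off the mat. The black movement meant is the brass one on the blue holder. The job is therefore two swaps, each through the pad.

```bash
cat > h.py <<'E'
from workcell import *
import cv2,numpy as np
from scipy.spatial.transform import Rotation as Ro
from scipy.optimize import least_squares
def ray(c,u,v,z):
    d=c["R"].T@np.linalg.solve(c["mtx"],[u,v,1.]); o=-c["R"].T@c["t"]
    return o+d*(z-o[2])/d[2]
def proj(c,X):
    p=(c["R"]@np.asarray(X).T).T+c["t"]; p=p@c["mtx"].T; return p[:,:2]/p[:,2:]
def tcp():
    s=state(); return s["ee_pos"],Ro.from_euler("xyz",s["ee_rot"],degrees=True)
E
python3 - <<'E'
from h import *
img=grab_frame("top"); c=calibration("top")
for n,z in [("holder_red",12),("holder_blue",12),("holder_black",12),("holder_white",12),("rest_pad",8),("loupe",17)]:
    for r in trace("top",n)[:2]:
        k,_=cv2.findContours(r["pixels"].astype(np.uint8),0,2); p=np.vstack(k)[:,0,:]
        w=np.array([ray(c,*q,z)[:2] for q in p],np.float32)
        m=cv2.minAreaRect(w); print(n,round(r["p"],2),r["bbox"],[np.round(a,1) for a in m])
w=calibration("wrist"); P,R=tcp()
print("cam in tool",R.inv().apply(-w["R"].T@w["t"]-P).round(1),(w["R"]@R.as_matrix()).round(3).tolist(),w["mtx"].tolist())
E
```

```text
holder_red 0.66 [339.4, 187.0, 22.2, 35.2] [array([ 454.8, -115.1]), array([113.2,  72.4]), np.float64(2.5)]
holder_blue 0.96 [250.5, 178.5, 29.0, 40.8] [array([466.8, 149.5]), array([118.5,  77.5]), np.float64(1.5)]
holder_blue 0.5 [258.2, 183.9, 14.2, 28.1] [array([466.6, 152.5]), array([87.3, 46.4]), np.float64(1.5)]
holder_black 0.93 [299.6, 134.6, 22.6, 37.1] [array([615.5,  17.3]), array([109. ,  69.2]), np.float64(1.1)]
holder_white 0.98 [220.3, 138.4, 24.2, 33.7] [array([596.2, 254.5]), array([114.7,  68.8]), np.float64(1.9)]
rest_pad 0.95 [366.7, 135.0, 30.6, 36.8] [array([ 620.3, -207.4]), array([106.8, 102.7]), np.float64(45.5)]
loupe 0.63 [302.0, 198.1, 14.7, 7.6] [array([464.6,  18.3]), array([28.1, 24.7]), np.float64(1.1)]
cam in tool [  68.9    0.4 -156. ] [[-0.002, 1.0, -0.001], [-0.969, -0.002, -0.246], [-0.246, 0.001, 0.969]] [[309.00006865059333, 0.0, 280.596963854033], [0.0, 309.00006865059333, 210.41810373646027], [0.0, 0.0, 1.0]]
```

>>> {"api": "send_rows", "payload": {"deltas": [[[0,0,0],[0,0,0.286]],[[0,0,0],[0,0,0.286]],[[0.052,-0.076,0.014],[0,0,0]],[[0.052,-0.076,0.014],[0,0,0]],[[0.052,-0.076,0.014],[0,0,0]],[[0.052,-0.076,0.014],[0,0,0]],[[0.052,-0.076,0.014],[0,0,0]],[[0.052,-0.076,0.014],[0,0,0]],[[0.052,-0.076,0.014],[0,0,0]],[[0.052,-0.076,0.014],[0,0,0]]], "grip": 0}}

```text
time_s: 1.45
ee_pos: [379.4, -233.1, 172.0]
ee_rot: [180.0, -0.1, 2.0]
force: [0.7, -0.9, 0.0]
gripper_width: 91.3
gripper_force: 0.0
```

>>> {"api": "send_rows", "payload": {"deltas": [[[0.054,-0.076,0.014],[0,0,0]],[[0.054,-0.076,0.014],[0,0,0]],[[0.054,-0.076,0.014],[0,0,0]],[[0,0,0],[0,0,0]],[[0,0,0],[0,0,0]]]}}

```text
time_s: 1.95
ee_pos: [455.8, -117.1, 150.8]
ee_rot: [180.0, 0.0, 2.2]
force: [-0.6, -0.8, 0.6]
gripper_width: 90.9
gripper_force: 0.0
```

```bash
python3 - <<'E'
from h import *
P,R=tcp();print(P,R.as_euler("xyz",degrees=True))
cv2.imwrite("pics/w1.png",grab_frame("wrist")[:,:,::-1])
E
```

```text
[ 455.7911978  -117.10611585  150.7997334 ] [1.79982616e+02 3.69952791e-02 2.15969497e+00]
```

View pics/w1.png

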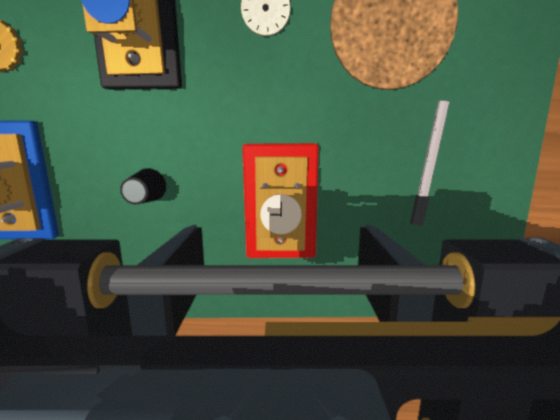

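```bash
cat >> h.py <<'E'
def box(lx,ly,z0,z1): return np.array([[a*lx/2,b*ly/2,z] for a in(-1,1) for b in(-1,1) for z in(z0,z1)])
HOLD=box(116,72,0,10); MOV=np.vstack([box(92,48,0,6),box(44,36,6,40)])
def fit(c,mask,model,z,x0):
    k,_=cv2.findContours(mask.astype(np.uint8),0,1); k=max(k,key=cv2.contourArea)
    h=cv2.convexHull(k)[:,0,:].astype(float)
    g=np.roll(h,-1,0); L=np.linalg.norm(g-h,axis=1)
    q=np.vstack([a+(b-a)*np.linspace(0,1,max(2,int(l/2)))[:,None] for a,b,l in zip(h,g,L)])
    q=q[(q[:,0]>3)&(q[:,0]<556)&(q[:,1]>3)&(q[:,1]<416)]
    def res(p):
        X=Ro.from_euler("z",p[2],degrees=True).apply(model)+[p[0],p[1],z]
        H=cv2.convexHull(proj(c,X).astype(np.float32))
        return [cv2.pointPolygonTest(H,(float(a),float(b)),True) -p[3] for a,b in q]
    r=least_squares(res,[*x0,0.],loss="soft_l1",f_scale=0.7,diff_step=1e-4,x_scale=[1,1,1,1])
    return r.x.round(2),np.sqrt(np.mean(np.square(r.fun))).round(2)
def look(names,guess,z={}):
    grab_frame("wrist"); c=calibration("wrist"); out={}
    for n,g in zip(names,guess):
        t=trace("wrist",n)
        t=[r for r in t if r["p"]>.3]
        for r in t[:2]:
            m=HOLD if "holder" in n else MOV; zz=z.get(n,2 if "holder" in n else 12)
            k=cv2.moments(r["pixels"].astype(np.uint8)); 
            if k["m00"]<50: continue
            w=ray(c,k["m10"]/k["m00"],k["m01"]/k["m00"],12)
            if np.hypot(w[0]-g[0],w[1]-g[1])>60: print(n,"skip",w.round());continue
            print(n,round(r["p"],2),np.int32(r["bbox"]),*fit(c,r["pixels"],m,zz,[g[0],g[1],2.]))
    print(*[a.round(2) for a in (state()["ee_pos"],state()["ee_rot"])])
E
python3 - <<'E'
from h import *
look(["holder_red","movement_white","holder_black","holder_blue","movement_blue"],[(455,-115),(455,-115),(615,17),(467,149),(615,17)])
c=calibration("wrist"); r=trace("wrist","loupe")
print([(x["p"],x["bbox"]) for x in r]); print(ray(c,150,186,2), ray(c,133,188,36))
E
```

```text
holder_red 0.96 [241 145  78 114] [ 457.13 -117.87    2.39    0.84] 0.43
movement_white 0.84 [250 157  56  90] [ 4.5683e+02 -1.1812e+02  1.8300e+00  1.9000e-01] 0.36
holder_black 0.79 [93  0 88 89] [615.58  13.27   2.21   1.93] 12.8
holder_black skip [ 465. -117.   12.]
holder_blue 0.74 [  0 120  56 118] [468.59 147.27   2.55   1.56] 0.24
movement_blue 0.76 [80  1 81 74] [615.71  13.75   2.99   0.87] 0.39
[ 455.23 -118.84  151.18] [ 1.7999e+02 -2.0000e-02  1.8800e+00]
[(0.7, [118.8, 170.8, 47.2, 34.2])]
[468.22625616  11.26567365   2.        ] [472.19324418  12.19332144  36.        ]
```

Wrist picture: red holder at (281,200) with the white-dial movement on it, loupe at (143,187), pad at (393,30). The fitted holder and movement poses agree with each other, so I'll grip the white movement.

>>> {"api": "send_rows", "payload": {"deltas": [[[0.003,0,0.08],[0,0,0]],[[0,0,0.08],[0,0,0]],[[0,0,0.04],[0,0,0]],[[0,0,0.026],[0,0,0]],[[0,0,0],[0,0,0]],[[0,0,0],[0,0,0]]]}}

```text
time_s: 2.95
ee_pos: [457.3, -118.2, 38.2]
ee_rot: [180.0, -0.0, 2.0]
force: [-0.1, -0.3, 0.2]
gripper_width: 91.6
gripper_force: 0.0
```

>>> {"api": "send_rows", "payload": {"deltas": [[[0,0,0],[0,0,0]],[[0,0,0],[0,0,0]],[[0,0,0],[0,0,0]],[[0,0,0],[0,0,0]],[[0,0,0],[0,0,0]],[[0,0,0],[0,0,0]],[[0,0,0],[0,0,0]]], "grip": 1, "grip_force": 30}}

```text
time_s: 3.65
ee_pos: [457.1, -117.8, 37.9]
ee_rot: [180.0, -0.0, 2.0]
force: [-0.5, 0.6, -0.8]
gripper_width: 38.1
gripper_force: 0.0
```

>>> {"api": "send_rows", "payload": {"deltas": [[[0,0,0],[0,0,0]],[[0,0,0],[0,0,0]],[[0,0,0],[0,0,0]],[[0,0,-0.02],[0,0,0]],[[0,0,-0.05],[0,0,0]],[[0,0,-0.07],[0,0,0]],[[0,0,0],[0,0,0]]]}}

```text
time_s: 4.35
ee_pos: [460.2, -118.8, 112.1]
ee_rot: [179.8, -0.5, 2.0]
force: [-0.6, -0.5, -2.3]
gripper_width: 36.0
gripper_force: 30.0
```

>>> {"api": "send_rows", "payload": {"deltas": [[[0.04,0.024,0],[0,0,0]],[[0.07,0.042,0],[0,0,0]],[[0.07,0.042,0],[0,0,0]],[[0.07,0.042,0],[0,0,0]],[[0.05,0.03,0],[0,0,0]],[[0.02,0.01,0],[0,0,0]],[[0,0,0],[0,0,0]],[[0,0,0],[0,0,0]]]}}

```text
time_s: 5.15
ee_pos: [618.6, -206.4, 107.0]
ee_rot: [-179.9, 0.2, 2.0]
force: [-0.6, 0.5, -1.4]
gripper_width: 36.0
gripper_force: 30.0
```

```bash
python3 - <<'E'
from h import *
img=grab_frame("wrist")
c=calibration("wrist"); s=state();print(s["ee_pos"],s["ee_rot"],s["force"])
for r in trace("wrist","rest_pad")[:1]:
    k=max(cv2.findContours(r["pixels"].astype(np.uint8),0,1)[0],key=cv2.contourArea)[:,0,:]
    w=np.array([ray(c,*q,8)[:2] for q in k],np.float32); print(r["p"],cv2.minEnclosingCircle(w),r["bbox"])
cv2.imwrite("pics/w2.png",img[:,:,::-1])
E
```

```text
[ 618.5229009  -206.28172718  107.37414692] [-1.79937274e+02  1.56196198e-01  2.01237243e+00] [ 0.13123501  0.05634425 -2.71066222]
0.82 ((622.313720703125, -209.36676025390625), 54.413455963134766) [219.9, 146.6, 125.8, 94.3]
```

View pics/w2.png

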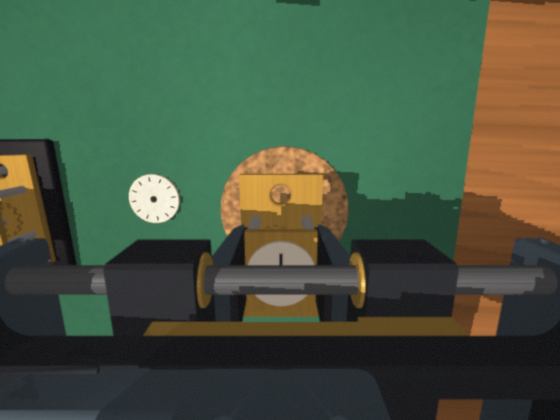

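White movement is held over the pad (282,200). Setting it down.

>>> {"api": "send_rows", "payload": {"deltas": [[[0.006,0.006,0.05],[0,0,0]],[[0,0,0.06],[0,0,0]],[[0,0,0.02],[0,0,0]],[[0,0,0.01],[0,0,0]],[[0,0,0.004],[0,0,0]],[[0,0,0],[0,0,0]],[[0,0,0],[0,0,0]]]}}

```text
time_s: 5.95
ee_pos: [624.1, -210.3, 37.2]
ee_rot: [179.9, -0.1, 2.0]
force: [-1.1, 0.4, -2.7]
gripper_width: 35.9
gripper_force: 30.0
```

>>> {"api": "send_rows", "payload": {"deltas": [[[0,0,0.002],[0,0,0]],[[0,0,0.002],[0,0,0]],[[0,0,0.002],[0,0,0]],[[0,0,0],[0,0,0]],[[0,0,0],[0,0,0]]]}}

```text
time_s: 6.45
ee_pos: [623.7, -210.2, 34.0]
ee_rot: [180.0, -0.1, 2.0]
force: [-1.7, -0.2, 5.0]
gripper_width: 36.0
gripper_force: 30.0
```

>>> {"api": "send_rows", "payload": {"deltas": [[[0,0,0],[0,0,0]],[[0,0,0],[0,0,0]],[[0,0,0],[0,0,0]],[[0,0,0],[0,0,0]],[[0,0,0],[0,0,0]],[[0,0,0],[0,0,0]],[[0,0,0],[0,0,0]],[[0,0,-0.05],[0,0,0]],[[0,0,-0.09],[0,0,0]],[[0,0,-0.09],[0,0,0]]], "grip": 0}}

```text
time_s: 7.45
ee_pos: [622.8, -209.9, 148.5]
ee_rot: [-180.0, 0.1, 2.0]
force: [1.0, -0.8, 0.5]
gripper_width: 91.5
gripper_force: 0.0
```

```bash
python3 - <<'E'
from h import *
look(["movement_white"],[(622,-210)],{"movement_white":8})
E
```

```text
movement_white 0.94 [254 156  52  92] [ 628.08 -213.12    1.59   -0.66] 0.27
[ 627.32 -211.5   155.55] [179.69  -0.77   1.99]
```

>>> {"api": "send_rows", "payload": {"deltas": [[[-0.002,-0.05,0],[0,0,0]],[[-0.002,-0.098,0],[0,0,0]],[[-0.002,-0.098,0],[0,0,0]],[[-0.002,-0.098,0],[0,0,0]],[[-0.002,-0.098,0],[0,0,0]],[[-0.002,-0.098,0],[0,0,0]],[[-0.002,-0.098,0],[0,0,0]],[[-0.002,-0.098,0],[0,0,0]],[[-0.002,-0.098,0],[0,0,0]],[[-0.002,-0.098,0],[0,0,0]]]}}

```text
time_s: 8.55
ee_pos: [596.5, 257.1, 147.4]
ee_rot: [180.0, 0.0, 2.0]
force: [1.6, 0.0, 0.1]
gripper_width: 91.1
gripper_force: 0.0
```

>>> {"api": "send_rows", "payload": {"deltas": [[[0,0,0],[0,0,0]],[[0,0,0],[0,0,0]],[[0,0,0],[0,0,0]]]}}

```text
time_s: 8.85
ee_pos: [597.1, 254.1, 147.4]
ee_rot: [179.9, 0.0, 2.0]
force: [-0.4, -1.0, 0.4]
gripper_width: 91.5
gripper_force: 0.0
```

```bash
python3 - <<'E'
from h import *
for i in range(2): look(["holder_white","movement_red"],[(597,252)]*2)
E
```

```text
holder_white 0.57 [240 140  77 119] [5.9908e+02 2.5326e+02 2.3200e+00 5.8000e-01] 0.4
movement_red 0.76 [258 152  49  99] [5.9822e+02 2.5196e+02 2.3600e+00 5.0000e-01] 0.3
[597.46 253.63 147.93] [1.7998e+02 1.0000e-02 1.8700e+00]
holder_white skip [488. 180.  12.]
holder_white 0.66 [241 144  75 114] [5.9849e+02 2.5381e+02 2.4500e+00 1.6000e-01] 0.6
movement_red 0.68 [255 153  51  99] [5.9849e+02 2.5298e+02 2.2400e+00 2.0000e-01] 0.32
[597.49 254.19 148.03] [ 1.7999e+02 -1.0000e-02  1.9000e+00]
```

>>> {"api": "send_rows", "payload": {"deltas": [[[0.002,0.0026,0.08],[0,0,0]],[[0,0,0.08],[0,0,0]],[[0,0,0.04],[0,0,0]],[[0,0,0.02],[0,0,0]],[[0,0,0],[0,0,0]],[[0,0,0],[0,0,0]]]}}

```text
time_s: 9.75
ee_pos: [599.3, 254.2, 39.1]
ee_rot: [-180.0, -0.1, 2.0]
force: [0.5, -1.6, 0.2]
gripper_width: 91.5
gripper_force: 0.0
```

>>> {"api": "send_rows", "payload": {"deltas": [[[0,0,0],[0,0,0]],[[0,0,0],[0,0,0]],[[0,0,0],[0,0,0]],[[0,0,0],[0,0,0]],[[0,0,0],[0,0,0]],[[0,0,0],[0,0,0]],[[0,0,0],[0,0,0]],[[0,0,0],[0,0,0]],[[0,0,0],[0,0,0]],[[0,0,0],[0,0,0]]], "grip": 1}}

```text
time_s: 10.75
ee_pos: [598.2, 253.8, 37.9]
ee_rot: [180.0, 0.0, 2.0]
force: [-0.0, -1.4, -0.0]
gripper_width: 35.7
gripper_force: 30.0
```

>>> {"api": "send_rows", "payload": {"deltas": [[[0,0,-0.02],[0,0,0]],[[0,0,-0.06],[0,0,0]],[[0,0,-0.06],[0,0,0]],[[0,0,-0.04],[0,0,0]],[[-0.0182,0,0],[0,0,0]],[[-0.02,0.0522,0],[0,0,0]],[[-0.03,0.08,0],[0,0,0]],[[-0.03,0.08,0],[0,0,0]],[[-0.03,0.08,0],[0,0,0]],[[-0.03,0.08,0],[0,0,0]]]}}

```text
time_s: 11.75
ee_pos: [523.1, 64.0, 126.6]
ee_rot: [180.0, 0.2, 2.0]
force: [0.2, -0.8, -2.6]
gripper_width: 35.7
gripper_force: 30.0
```

>>> {"api": "send_rows", "payload": {"deltas": [[[-0.03,0.08,0],[0,0,0]],[[-0.03,0.08,0],[0,0,0]],[[-0.03,0.08,0],[0,0,0]],[[-0.03,0.08,0],[0,0,0]],[[-0.03,0.04,0],[0,0,0]],[[0,0,0],[0,0,0]],[[0,0,0],[0,0,0]],[[0,0,0],[0,0,0]],[[0,0,0],[0,0,0]]]}}

```text
time_s: 12.65
ee_pos: [457.2, -116.3, 127.7]
ee_rot: [-180.0, 0.0, 2.1]
force: [1.2, 0.1, -2.8]
gripper_width: 35.8
gripper_force: 30.0
```

```bash
python3 - <<'E'
from h import *
for i in range(4):
    img=grab_frame("wrist"); s=state();print(s["ee_pos"],s["ee_rot"],s["force"])
cv2.imwrite("pics/w3.png",img[:,:,::-1])
E
```

```text
[ 457.24276108 -116.33747832  127.74005729] [-1.79990667e+02  1.18095202e-02  2.08228173e+00] [ 0.83484177  0.71354259 -2.79899667]
[ 457.25258356 -116.42528154  127.79350513] [-1.79995984e+02  7.88525349e-03  2.07925724e+00] [ 1.06979445  0.22641297 -3.39645033]
[ 457.23343676 -116.54696189  127.82788284] [-1.79997650e+02  4.45207314e-03  2.06862002e+00] [-0.41878333  0.29256615 -4.1095878 ]
[ 457.19661481 -116.68393414  127.84116987] [1.79998273e+02 6.02488627e-03 2.05813942e+00] [ 0.43046422 -0.43801257 -1.56423169]
```

View pics/w3.png

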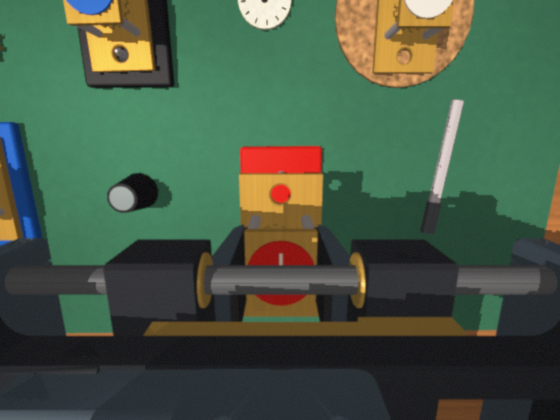

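Red movement is held over the red holder, aligned in x; its hole at (281,193) shows the red top behind. Lowering onto the pins.

>>> {"api": "send_rows", "payload": {"deltas": [[[0,0.0024,0.05],[0,0,0]],[[0,0,0.06],[0,0,0]],[[0,0,0.03],[0,0,0]],[[0,0,0.01],[0,0,0]],[[0,0,0.005],[0,0,0]],[[0,0,0.005],[0,0,0]],[[0,0,0.005],[0,0,0]],[[0,0,0.005],[0,0,0]],[[0,0,0],[0,0,0]],[[0,0,0],[0,0,0]]]}}

```text
time_s: 13.85
ee_pos: [457.1, -118.5, 43.1]
ee_rot: [180.0, -0.0, 2.0]
force: [-0.1, 0.1, -1.7]
gripper_width: 35.9
gripper_force: 30.0
```

>>> {"api": "send_rows", "payload": {"deltas": [[[0,0,0.003],[0,0,0]],[[0,0,0.003],[0,0,0]],[[0,0,0.002],[0,0,0]],[[0,0,0.002],[0,0,0]],[[0,0,0],[0,0,0]],[[0,0,0],[0,0,0]]]}}

```text
time_s: 14.45
ee_pos: [457.0, -118.4, 37.9]
ee_rot: [180.0, 0.0, 2.0]
force: [-0.3, -0.0, -3.3]
gripper_width: 35.9
gripper_force: 30.0
```

>>> {"api": "send_rows", "payload": {"deltas": [[[0,0,0.001],[0,0,0]],[[0,0,0],[0,0,0]],[[0,0,0],[0,0,0]]]}}

```text
time_s: 14.75
ee_pos: [457.1, -118.4, 37.8]
ee_rot: [180.0, -0.0, 2.0]
force: [-2.0, 0.7, 3.5]
gripper_width: 36.0
gripper_force: 30.0
```

>>> {"api": "send_rows", "payload": {"deltas": [[[0,0,0],[0,0,0]],[[0,0,0],[0,0,0]],[[0,0,0],[0,0,0]],[[0,0,0],[0,0,0]],[[0,0,0],[0,0,0]],[[0,0,0],[0,0,0]],[[0,0,0],[0,0,0]],[[0,0,-0.05],[0,0,0]],[[0,0,-0.09],[0,0,0]],[[0,0,-0.086],[0,0,0]]], "grip": 0}}

```text
time_s: 15.75
ee_pos: [456.5, -118.3, 151.4]
ee_rot: [-180.0, 0.1, 2.0]
force: [0.7, -1.0, 0.4]
gripper_width: 91.4
gripper_force: 0.0
```

>>> {"api": "send_rows", "payload": {"deltas": [[[0,0,0],[0,0,0]],[[0,0,0],[0,0,0]],[[0,0,0],[0,0,0]],[[0,0,0],[0,0,0]]]}}

```text
time_s: 16.15
ee_pos: [455.9, -118.1, 148.9]
ee_rot: [-179.9, 0.2, 2.0]
force: [-0.1, 0.5, 0.1]
gripper_width: 91.1
gripper_force: 0.0
```

```bash
python3 - <<'E'
from h import *
look(["holder_red","movement_red"],[(457,-118)]*2)
look(["movement_white"],[(622,-210)],{"movement_white":8})
cv2.imwrite("pics/w4.png",cv2.resize(grab_frame("wrist")[120:270,200:360,::-1],None,fx=3,fy=3))
E
```

```text
movement_red 0.75 [257 154  50  98] [ 4.5746e+02 -1.1909e+02  1.9600e+00  4.0000e-01] 0.46
[ 456.49 -118.29  149.41] [-1.7997e+02  1.2000e-01  2.0000e+00]
movement_white 0.91 [360   1  76  73] [ 6.2356e+02 -2.1038e+02  2.3700e+00  6.0000e-01] 0.28
[ 456.78 -118.36  149.82] [-1.7998e+02  7.0000e-02  2.0000e+00]
```

View pics/w4.png

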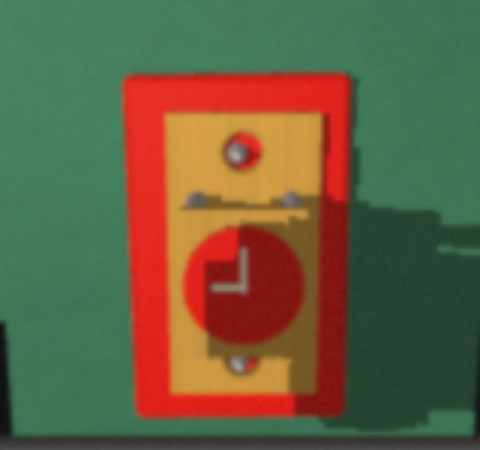

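Red movement is seated: flat, with pins at about (238,152) and (240,362) of the crop inside the holes. Fetching white from the pad.

>>> {"api": "send_rows", "payload": {"deltas": [[[0.04,0.025,0],[0,0,0]],[[0.08,0.048,0],[0,0,0]],[[0.08,0.048,0],[0,0,0]],[[0.08,0.048,0],[0,0,0]],[[0.047,0.026,0],[0,0,0]],[[0,0,0.06],[0,0,0]],[[0,0,0.08],[0,0,0]],[[0,0,0.06],[0,0,0]],[[0,0,0.028],[0,0,0]],[[0,0,0],[0,0,0]]]}}

```text
time_s: 17.45
ee_pos: [622.5, -209.7, 34.2]
ee_rot: [-179.9, 0.2, 2.0]
force: [-0.5, 0.4, -0.1]
gripper_width: 91.3
gripper_force: 0.0
```

>>> {"api": "send_rows", "payload": {"deltas": [[[0,0,0],[0,0,0]],[[0,0,0],[0,0,0]],[[0,0,0],[0,0,0]],[[0,0,0],[0,0,0]]]}}

```text
time_s: 17.85
ee_pos: [624.4, -210.4, 37.7]
ee_rot: [180.0, -0.1, 2.0]
force: [-0.7, 0.2, -0.6]
gripper_width: 91.3
gripper_force: 0.0
```

>>> {"api": "send_rows", "payload": {"deltas": [[[0,0,0.004],[0,0,0]],[[0,0,0],[0,0,0]],[[0,0,0],[0,0,0]],[[0,0,0],[0,0,0]],[[0,0,0],[0,0,0]]]}}

```text
time_s: 18.35
ee_pos: [623.8, -210.2, 34.4]
ee_rot: [180.0, 0.0, 2.0]
force: [-0.3, -0.6, 0.3]
gripper_width: 91.2
gripper_force: 0.0
```

>>> {"api": "send_rows", "payload": {"deltas": [[[0,0,0],[0,0,0]],[[0,0,0],[0,0,0]],[[0,0,0],[0,0,0]],[[0,0,0],[0,0,0]],[[0,0,0],[0,0,0]],[[0,0,0],[0,0,0]],[[0,0,0],[0,0,0]],[[0,0,0],[0,0,0]],[[0,0,0],[0,0,0]],[[0,0,0],[0,0,0]]], "grip": 1}}

```text
time_s: 19.35
ee_pos: [623.8, -210.2, 34.5]
ee_rot: [180.0, -0.0, 2.0]
force: [0.4, 0.1, -0.0]
gripper_width: 35.6
gripper_force: 30.0
```

>>> {"api": "send_rows", "payload": {"deltas": [[[0,0,-0.02],[0,0,0]],[[0,0,-0.06],[0,0,0]],[[0,0,-0.06],[0,0,0]],[[0,0,-0.04],[0,0,0]],[[-0.018,-0.03,0],[0,0,0]],[[0,-0.07,0],[0,0,0]],[[0,-0.095,0],[0,0,0]],[[0,-0.095,0],[0,0,0]],[[0,-0.095,0],[0,0,0]],[[0,-0.095,0],[0,0,0]]]}}

```text
time_s: 20.35
ee_pos: [606.0, 31.1, 124.9]
ee_rot: [180.0, -0.0, 2.0]
force: [1.4, -0.3, -1.8]
gripper_width: 35.9
gripper_force: 30.0
```

>>> {"api": "send_rows", "payload": {"deltas": [[[0,-0.095,0],[0,0,0]],[[0,-0.095,0],[0,0,0]],[[0,-0.095,0],[0,0,0]],[[0,-0.095,0],[0,0,0]],[[0,-0.05,0],[0,0,0]],[[0,-0.0186,0],[0,0,0]],[[0,0,0],[0,0,0]],[[0,0,0],[0,0,0]],[[0,0,0],[0,0,0]],[[0,0,0],[0,0,0]]]}}

```text
time_s: 21.35
ee_pos: [598.9, 252.0, 124.5]
ee_rot: [180.0, 0.0, 1.9]
force: [0.4, -0.1, -3.3]
gripper_width: 35.6
gripper_force: 30.0
```

>>> {"api": "send_rows", "payload": {"deltas": [[[0,0,0],[0,0,0]],[[0,0,0],[0,0,0]],[[0,0,0],[0,0,0]],[[0,0,0],[0,0,0]],[[0,0,0],[0,0,0]]]}}

```text
time_s: 21.85
ee_pos: [598.7, 253.5, 124.4]
ee_rot: [180.0, -0.0, 2.0]
force: [0.7, 0.2, -2.4]
gripper_width: 36.2
gripper_force: 30.0
```

On target over the white holder. Lowering to about TCP 43, then home at about 38.

>>> {"api": "send_rows", "payload": {"deltas": [[[0,0,0.04],[0,0,0]],[[0,0,0.06],[0,0,0]],[[0,0,0.03],[0,0,0]],[[0,0,0.01],[0,0,0]],[[0,0,0.005],[0,0,0]],[[0,0,0.005],[0,0,0]],[[0,0,0.005],[0,0,0]],[[0,0,0.005],[0,0,0]],[[0,0,0],[0,0,0]],[[0,0,0],[0,0,0]]]}}

```text
time_s: 22.85
ee_pos: [598.8, 253.5, 44.6]
ee_rot: [-180.0, -0.0, 2.0]
force: [0.5, 0.3, -2.6]
gripper_width: 35.6
gripper_force: 30.0
```

>>> {"api": "send_rows", "payload": {"deltas": [[[0,0,0],[0,0,0]],[[0,0,0.002],[0,0,0]],[[0,0,0.002],[0,0,0]],[[0,0,0.002],[0,0,0]],[[0,0,0.002],[0,0,0]],[[0,0,0],[0,0,0]],[[0,0,0],[0,0,0]],[[0,0,0],[0,0,0]]]}}

```text
time_s: 23.65
ee_pos: [598.7, 253.5, 40.5]
ee_rot: [180.0, -0.0, 2.0]
force: [0.1, -0.4, -2.7]
gripper_width: 35.8
gripper_force: 30.0
```

>>> {"api": "send_rows", "payload": {"deltas": [[[0,0,0.002],[0,0,0]],[[0,0,0.0015],[0,0,0]],[[0,0,0.001],[0,0,0]],[[0,0,0],[0,0,0]],[[0,0,0],[0,0,0]],[[0,0,0],[0,0,0]]]}}

```text
time_s: 24.25
ee_pos: [598.7, 253.5, 38.5]
ee_rot: [180.0, -0.0, 2.0]
force: [-0.7, -0.7, 1.6]
gripper_width: 35.7
gripper_force: 30.0
```

>>> {"api": "send_rows", "payload": {"deltas": [[[0,0,0],[0,0,0]],[[0,0,0],[0,0,0]],[[0,0,0],[0,0,0]],[[0,0,0],[0,0,0]],[[0,0,0],[0,0,0]],[[0,0,0],[0,0,0]],[[0,0,0],[0,0,0]],[[0,0,-0.05],[0,0,0]],[[0,0,-0.09],[0,0,0]],[[0,0,-0.086],[0,0,0]]], "grip": 0}}

```text
time_s: 25.25
ee_pos: [598.3, 253.3, 151.9]
ee_rot: [180.0, 0.1, 2.0]
force: [0.9, 0.6, -0.8]
gripper_width: 91.4
gripper_force: 0.0
```

>>> {"api": "send_rows", "payload": {"deltas": [[[0,0,0],[0,0,0]],[[0,0,0],[0,0,0]],[[0,0,0],[0,0,0]],[[0,0,0],[0,0,0]],[[0,0,0],[0,0,0]],[[0,0,0],[0,0,0]]]}}

```text
time_s: 25.85
ee_pos: [598.3, 253.4, 150.2]
ee_rot: [180.0, 0.1, 2.0]
force: [-0.4, -0.0, -0.0]
gripper_width: 91.3
gripper_force: 0.0
```

```bash
python3 - <<'E'
from h import *
look(["holder_white","movement_white","holder_blue","movement_black"],[(598,253),(598,253),(468,147),(468,147)])
cv2.imwrite("pics/w5.png",cv2.resize(grab_frame("wrist")[:,:,::-1],None,fx=1.3,fy=1.3))
E
```

```text
holder_white 0.94 [240 142  78 114] [598.67 253.4    2.47   0.92] 0.66
holder_white skip [486. 162.  12.]
movement_white 0.76 [253 158  57  90] [5.9904e+02 2.5286e+02 1.8000e+00 2.4000e-01] 0.38
holder_blue 0.65 [336 293  15  26] [471.72 179.09   1.91  27.51] 1.34
movement_black 0.71 [349 295  32  25] [472.91 160.65  10.71  13.72] 3.27
[598.67 253.53 151.05] [1.7999e+02 1.0000e-02 1.9900e+00]
```

View pics/w5.png

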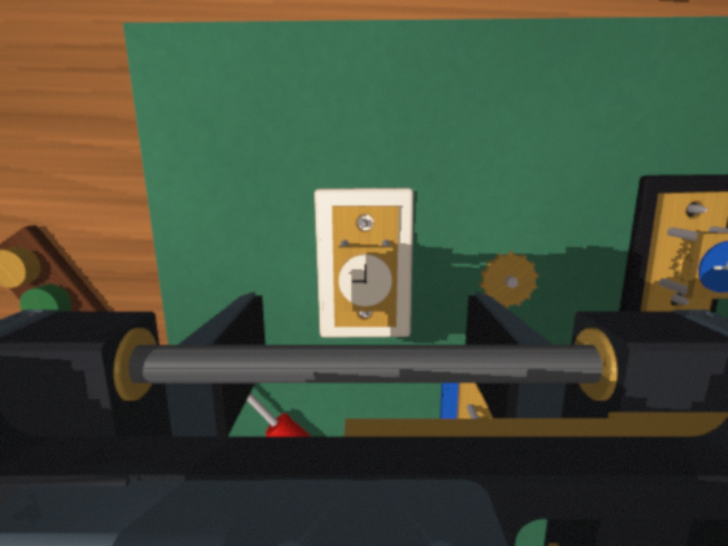

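White movement is flat on the white holder, with pins at (366,222) and (364,313) inside the holes. Now over to the black movement on the blue holder.

>>> {"api": "send_rows", "payload": {"deltas": [[[-0.04,0.03,0],[0,0,0]],[[-0.07,0.053,0],[0,0,0]],[[-0.07,0.053,0],[0,0,0]],[[-0.06,0.047,0],[0,0,0]],[[-0.027,0.02,0],[0,0,0]],[[0,0,0],[0,0,0]],[[0,0,0],[0,0,0]],[[0,0,0],[0,0,0]],[[0,0,0],[0,0,0]],[[0,0,0],[0,0,0]]]}}

```text
time_s: 27.15
ee_pos: [469.4, 147.9, 150.9]
ee_rot: [180.0, 0.0, 2.0]
force: [-0.2, -0.3, -0.6]
gripper_width: 91.1
gripper_force: 0.0
```

```bash
python3 - <<'E'
from h import *
for i in range(2): look(["holder_blue","movement_black"],[(468,147)]*2)
cv2.imwrite("pics/w6.png",cv2.resize(grab_frame("wrist")[120:270,200:360,::-1],None,fx=3,fy=3))
E
```

```text
holder_blue 0.75 [241 143  75 117] [467.81 148.24   2.49   0.97] 0.39
movement_black 0.63 [254 159  53  91] [ 4.6748e+02  1.4801e+02  2.0100e+00 -2.0000e-02] 0.33
[469.01 147.65 150.98] [1.7999e+02 1.0000e-02 2.0100e+00]
[468.83 147.51 151.11] [180.   0.   2.]
```

View pics/w6.png

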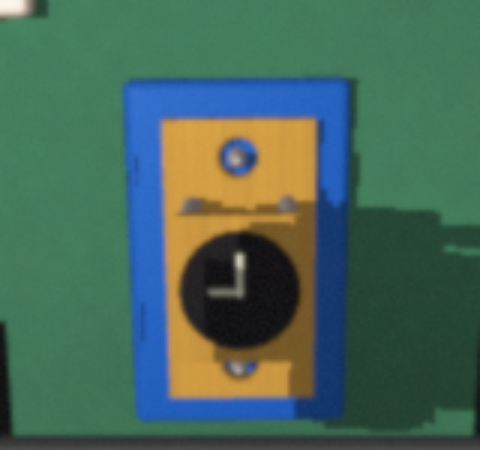

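This is the black movement: black dial at (240,290), brass plate on the blue holder, not purple. Gripping it.

>>> {"api": "send_rows", "payload": {"deltas": [[[-0.0024,-0.001,0.06],[0,0,0]],[[0,0,0.08],[0,0,0]],[[0,0,0.06],[0,0,0]],[[0,0,0.026],[0,0,0]],[[0,0,0],[0,0,0]],[[0,0,0],[0,0,0]],[[0,0,0],[0,0,0]],[[0,0,0],[0,0,0]],[[0,0,0],[0,0,0]]]}}

```text
time_s: 28.4
ee_pos: [468.1, 148.0, 39.0]
ee_rot: [-180.0, -0.1, 2.0]
force: [0.6, -0.2, 0.2]
gripper_width: 91.6
gripper_force: 0.0
```

>>> {"api": "send_rows", "payload": {"deltas": [[[0,0,0],[0,0,0]],[[0,0,0],[0,0,0]],[[0,0,0],[0,0,0]],[[0,0,0],[0,0,0]],[[0,0,0],[0,0,0]],[[0,0,0],[0,0,0]],[[0,0,0],[0,0,0]],[[0,0,0],[0,0,0]],[[0,0,0],[0,0,0]],[[0,0,0],[0,0,0]]], "grip": 1}}

```text
time_s: 29.4
ee_pos: [467.6, 147.9, 38.2]
ee_rot: [-180.0, -0.0, 2.0]
force: [-0.4, 1.0, -1.2]
gripper_width: 36.1
gripper_force: 30.0
```

>>> {"api": "send_rows", "payload": {"deltas": [[[0,0,-0.02],[0,0,0]],[[0,0,-0.06],[0,0,0]],[[0,0,-0.06],[0,0,0]],[[0,0,-0.04],[0,0,0]],[[0.02,0.04,0],[0,0,0]],[[0.035,0.085,0],[0,0,0]],[[0.035,0.085,0],[0,0,0]],[[0.035,0.085,0],[0,0,0]],[[0.035,0.085,0],[0,0,0]],[[0.035,0.085,0],[0,0,0]]]}}

```text
time_s: 30.4
ee_pos: [573.1, -82.9, 128.4]
ee_rot: [-180.0, 0.0, 2.0]
force: [0.5, 1.0, -3.3]
gripper_width: 35.5
gripper_force: 30.0
```

>>> {"api": "send_rows", "payload": {"deltas": [[[0.035,0.085,0],[0,0,0]],[[0.03,0.085,0],[0,0,0]],[[0.018,0.06,0],[0,0,0]],[[0.0076,0.03,0],[0,0,0]],[[0,0,0],[0,0,0]],[[0,0,0],[0,0,0]],[[0,0,0],[0,0,0]],[[0,0,0],[0,0,0]]]}}

```text
time_s: 31.2
ee_pos: [622.6, -207.9, 128.4]
ee_rot: [-180.0, 0.0, 2.1]
force: [0.7, -0.2, -2.8]
gripper_width: 35.8
gripper_force: 30.0
```

>>> {"api": "send_rows", "payload": {"deltas": [[[0,0,0.04],[0,0,0]],[[0,0,0.06],[0,0,0]],[[0,0,0.05],[0,0,0]],[[0,0,0.02],[0,0,0]],[[0,0,0.005],[0,0,0]],[[0,0,0.003],[0,0,0]],[[0,0,0],[0,0,0]],[[0,0,0],[0,0,0]],[[0,0,0],[0,0,0]],[[0,0,0],[0,0,0]]]}}

```text
time_s: 32.2
ee_pos: [623.1, -209.6, 39.8]
ee_rot: [180.0, -0.1, 2.0]
force: [-0.0, -0.2, -2.7]
gripper_width: 35.9
gripper_force: 30.0
```

>>> {"api": "send_rows", "payload": {"deltas": [[[0,0,0.003],[0,0,0]],[[0,0,0.003],[0,0,0]],[[0,0,0.002],[0,0,0]],[[0,0,0.002],[0,0,0]],[[0,0,0.001],[0,0,0]],[[0,0,0],[0,0,0]],[[0,0,0],[0,0,0]],[[0,0,0],[0,0,0]]]}}

```text
time_s: 33.0
ee_pos: [622.9, -209.4, 34.2]
ee_rot: [180.0, -0.0, 2.0]
force: [-2.1, 0.3, 3.1]
gripper_width: 36.1
gripper_force: 30.0
```

>>> {"api": "send_rows", "payload": {"deltas": [[[0,0,0],[0,0,0]],[[0,0,0],[0,0,0]],[[0,0,0],[0,0,0]],[[0,0,0],[0,0,0]],[[0,0,0],[0,0,0]],[[0,0,0],[0,0,0]],[[0,0,0],[0,0,0]],[[0,0,-0.05],[0,0,0]],[[0,0,-0.09],[0,0,0]],[[0,0,-0.092],[0,0,0]]], "grip": 0}}

```text
time_s: 34.0
ee_pos: [622.2, -209.2, 150.1]
ee_rot: [-180.0, 0.1, 2.0]
force: [-0.1, -0.1, -0.8]
gripper_width: 91.0
gripper_force: 0.0
```

>>> {"api": "send_rows", "payload": {"deltas": [[[0,-0.06,0],[0,0,0]],[[0.001,-0.09,0],[0,0,0]],[[0,-0.09,0],[0,0,0]],[[0,-0.09,0],[0,0,0]],[[0,-0.08,0],[0,0,0]],[[0,-0.0366,0],[0,0,0]],[[0,0,0],[0,0,0]],[[0,0,0],[0,0,0]],[[0,0,0],[0,0,0]],[[0,0,0],[0,0,0]]]}}

```text
time_s: 35.0
ee_pos: [615.7, 12.2, 149.6]
ee_rot: [180.0, 0.0, 1.9]
force: [0.2, -0.3, -0.0]
gripper_width: 91.3
gripper_force: 0.0
```

>>> {"api": "send_rows", "payload": {"deltas": [[[0,0,0],[0,0,0]],[[0,0,0],[0,0,0]],[[0,0,0],[0,0,0]],[[0,0,0],[0,0,0]]]}}

```text
time_s: 35.4
ee_pos: [615.6, 13.6, 149.7]
ee_rot: [180.0, -0.0, 2.0]
force: [1.2, 0.2, 0.8]
gripper_width: 91.3
gripper_force: 0.0
```

```bash
python3 - <<'E'
from h import *
for i in range(2): look(["holder_black","movement_blue","movement_black"],[(615,14)]*2+[(623,-209)],{"movement_black":8})
E
```

```text
holder_black 0.65 [238 142  76 117] [6.1711e+02 1.5380e+01 2.2200e+00 1.3000e-01] 0.59
movement_blue 0.89 [251 156  52  97] [615.84  16.09   3.67  -0.  ] 0.38
movement_black 0.96 [479 159  80  78] [ 626.24 -206.35    2.55    3.98] 2.8
[615.6   13.82 149.68] [179.99   0.     2.  ]
holder_black 0.84 [239 142  76 115] [617.11  15.29   2.53   1.02] 0.45
movement_blue 0.59 [251 158  53  94] [6.1608e+02 1.6140e+01 3.2000e+00 1.5000e-01] 0.28
movement_black 0.69 [479 158  80  80] [ 626.51 -206.06    0.95    3.88] 2.93
[615.64  13.83 149.71] [ 1.7999e+02 -1.0000e-02  2.0000e+00]
```

>>> {"api": "send_rows", "payload": {"deltas": [[[0.001,-0.0046,0.06],[0,0,0]],[[0,0,0.08],[0,0,0]],[[0,0,0.06],[0,0,0]],[[0,0,0.0235],[0,0,0]],[[0,0,0],[0,0,0]],[[0,0,0],[0,0,0]],[[0,0,0],[0,0,0]],[[0,0,0],[0,0,0]],[[0,0,0],[0,0,0]],[[0,0,0],[0,0,0]]]}}

```text
time_s: 36.8
ee_pos: [616.3, 16.1, 38.6]
ee_rot: [180.0, -0.1, 2.0]
force: [0.6, 0.9, -0.5]
gripper_width: 91.3
gripper_force: 0.0
```

>>> {"api": "send_rows", "payload": {"deltas": [[[0,0,0],[0,0,0]],[[0,0,0],[0,0,0]],[[0,0,0],[0,0,0]],[[0,0,0],[0,0,0]],[[0,0,0],[0,0,0]],[[0,0,0],[0,0,0]],[[0,0,0],[0,0,0]],[[0,0,0],[0,0,0]],[[0,0,0],[0,0,0]],[[0,0,0],[0,0,0]]], "grip": 1}}

```text
time_s: 37.8
ee_pos: [616.1, 16.2, 37.9]
ee_rot: [-180.0, -0.0, 2.0]
force: [0.2, -0.4, 0.1]
gripper_width: 36.0
gripper_force: 29.8
```

>>> {"api": "send_rows", "payload": {"deltas": [[[0,0,-0.02],[0,0,0]],[[0,0,-0.06],[0,0,0]],[[0,0,-0.06],[0,0,0]],[[0,0,-0.04],[0,0,0]],[[-0.03,-0.03,0],[0,0,0]],[[-0.06,-0.057,0],[0,0,0]],[[-0.06,-0.057,0],[0,0,0]],[[-0.06,-0.057,0],[0,0,0]],[[-0.05,-0.046,0],[0,0,0]],[[-0.0274,-0.027,0],[0,0,0]]]}}

```text
time_s: 38.8
ee_pos: [464.9, 149.0, 128.3]
ee_rot: [180.0, 0.1, 2.1]
force: [0.3, 0.6, -3.6]
gripper_width: 35.9
gripper_force: 29.8
```

>>> {"api": "send_rows", "payload": {"deltas": [[[0,0,0],[0,0,0]],[[0,0,0],[0,0,0]],[[0,0,0],[0,0,0]],[[0,0,0],[0,0,0]],[[0,0,0],[0,0,0]],[[0,0,0],[0,0,0]],[[0,0,0],[0,0,0]],[[0,0,0],[0,0,0]]]}}

```text
time_s: 39.6
ee_pos: [467.7, 147.9, 127.9]
ee_rot: [180.0, 0.0, 2.0]
force: [-0.5, 1.2, -2.7]
gripper_width: 35.8
gripper_force: 29.8
```

>>> {"api": "send_rows", "payload": {"deltas": [[[0,0,0.05],[0,0,0]],[[0,0,0.06],[0,0,0]],[[0,0,0.03],[0,0,0]],[[0,0,0.01],[0,0,0]],[[0,0,0.005],[0,0,0]],[[0,0,0.005],[0,0,0]],[[0,0,0.005],[0,0,0]],[[0,0,0.005],[0,0,0]],[[0,0,0],[0,0,0]],[[0,0,0],[0,0,0]]]}}

```text
time_s: 40.6
ee_pos: [467.8, 148.0, 43.1]
ee_rot: [-180.0, -0.0, 2.0]
force: [0.6, -0.7, -2.6]
gripper_width: 36.0
gripper_force: 29.8
```

>>> {"api": "send_rows", "payload": {"deltas": [[[0,0,0],[0,0,0]],[[0,0,0.003],[0,0,0]],[[0,0,0.003],[0,0,0]],[[0,0,0.002],[0,0,0]],[[0,0,0.0015],[0,0,0]],[[0,0,0],[0,0,0]],[[0,0,0],[0,0,0]],[[0,0,0],[0,0,0]]]}}

```text
time_s: 41.4
ee_pos: [467.7, 148.0, 38.2]
ee_rot: [180.0, -0.0, 2.0]
force: [-0.1, 0.3, -1.9]
gripper_width: 36.0
gripper_force: 29.8
```

>>> {"api": "send_rows", "payload": {"deltas": [[[0,0,0.001],[0,0,0]],[[0,0,0],[0,0,0]],[[0,0,0],[0,0,0]],[[0,0,0],[0,0,0]]]}}

```text
time_s: 41.8
ee_pos: [467.8, 148.0, 37.9]
ee_rot: [180.0, -0.0, 2.0]
force: [-0.1, 0.1, 0.8]
gripper_width: 35.9
gripper_force: 29.8
```

>>> {"api": "send_rows", "payload": {"deltas": [[[0,0,0],[0,0,0]],[[0,0,0],[0,0,0]],[[0,0,0],[0,0,0]],[[0,0,0],[0,0,0]],[[0,0,0],[0,0,0]],[[0,0,0],[0,0,0]],[[0,0,0],[0,0,0]],[[0,0,-0.05],[0,0,0]],[[0,0,-0.09],[0,0,0]],[[0,0,-0.085],[0,0,0]]], "grip": 0}}

```text
time_s: 42.8
ee_pos: [467.2, 147.9, 151.2]
ee_rot: [180.0, 0.1, 2.0]
force: [1.3, 0.1, 0.6]
gripper_width: 91.2
gripper_force: 0.0
```

>>> {"api": "send_rows", "payload": {"deltas": [[[0,0,0],[0,0,0]],[[0,0,0],[0,0,0]],[[0,0,0],[0,0,0]],[[0,0,0],[0,0,0]],[[0,0,0],[0,0,0]]]}}

```text
time_s: 43.3
ee_pos: [467.0, 147.8, 148.9]
ee_rot: [180.0, 0.2, 2.0]
force: [-0.1, -0.6, -0.5]
gripper_width: 91.0
gripper_force: 0.0
```

```bash
python3 - <<'E'
from h import *
look(["holder_blue","movement_blue"],[(468,147)]*2)
cv2.imwrite("pics/w7.png",cv2.resize(grab_frame("wrist")[120:270,200:360,::-1],None,fx=3,fy=3))
E
```

```text
holder_blue 0.93 [239 141  79 115] [468.21 148.48   2.53   0.55] 0.45
movement_blue 0.71 [257 157  46  95] [4.6771e+02 1.4764e+02 2.6600e+00 3.0000e-01] 0.19
[467.42 147.91 149.53] [1.7998e+02 7.0000e-02 1.9900e+00]
```

View pics/w7.png

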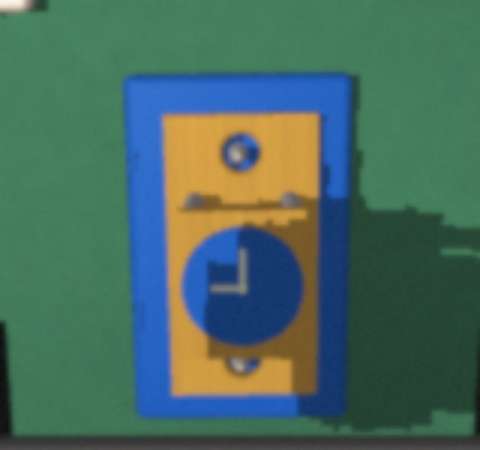

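Blue movement is seated, with pins at (240,152) and (240,362) of the crop in the holes. Fetching black from the pad.

>>> {"api": "send_rows", "payload": {"deltas": [[[0.02,0.04,0],[0,0,0]],[[0.035,0.085,0],[0,0,0]],[[0.035,0.085,0],[0,0,0]],[[0.035,0.085,0],[0,0,0]],[[0.035,0.085,0],[0,0,0]],[[0.035,0.085,0],[0,0,0]],[[0.035,0.085,0],[0,0,0]],[[0.03,0.085,0],[0,0,0]],[[0.0176,0.06,0],[0,0,0]],[[0.0076,0.03,0],[0,0,0]]]}}

```text
time_s: 44.5
ee_pos: [623.3, -212.0, 149.6]
ee_rot: [180.0, 0.0, 1.9]
force: [0.3, 0.5, -0.3]
gripper_width: 91.2
gripper_force: 0.0
```

>>> {"api": "send_rows", "payload": {"deltas": [[[0,0,0],[0,0,0]],[[0,0,0],[0,0,0]],[[0,0,0],[0,0,0]],[[0,0,0],[0,0,0]],[[0,0,0],[0,0,0]],[[0,0,0],[0,0,0]],[[0,0,0],[0,0,0]],[[0,0,0],[0,0,0]]]}}

```text
time_s: 45.3
ee_pos: [622.8, -209.2, 150.3]
ee_rot: [180.0, -0.0, 2.0]
force: [-0.9, -0.3, -0.0]
gripper_width: 90.9
gripper_force: 0.0
```

```bash
python3 - <<'E'
from h import *
for i in range(2): look(["movement_black"],[(623,-209)],{"movement_black":8})
E
```

```text
movement_black 0.74 [257 157  50  89] [ 6.2272e+02 -2.1010e+02  1.6000e+00  4.5000e-01] 0.39
movement_black skip [ 488. -125.   12.]
[ 622.76 -209.35  150.21] [179.99  -0.     1.99]
movement_black 0.93 [255 156  53  94] [ 6.2266e+02 -2.1024e+02  1.4400e+00 -2.1000e-01] 0.52
movement_black skip [631.  12.  12.]
[ 622.77 -209.37  150.18] [180.    -0.     1.99]
```

Aligned. Down 116 mm and grip.

>>> {"api": "send_rows", "payload": {"deltas": [[[0,0,0.06],[0,0,0]],[[0,0,0.08],[0,0,0]],[[0,0,0.06],[0,0,0]],[[0,0,0.02],[0,0,0]],[[0,0,0.01],[0,0,0]],[[0,0,0],[0,0,0]],[[0,0,0],[0,0,0]],[[0,0,0],[0,0,0]],[[0,0,0],[0,0,0]],[[0,0,0],[0,0,0]]]}}

```text
time_s: 46.5
ee_pos: [623.1, -209.4, 36.0]
ee_rot: [180.0, -0.1, 2.0]
force: [0.6, -1.3, -0.4]
gripper_width: 91.1
gripper_force: 0.0
```

>>> {"api": "send_rows", "payload": {"deltas": [[[0,0,0],[0,0,0]],[[0,0,0],[0,0,0]],[[0,0,0],[0,0,0]],[[0,0,0],[0,0,0]],[[0,0,0],[0,0,0]],[[0,0,0],[0,0,0]],[[0,0,0],[0,0,0]],[[0,0,0],[0,0,0]],[[0,0,0],[0,0,0]],[[0,0,0],[0,0,0]]], "grip": 1}}

```text
time_s: 47.5
ee_pos: [622.8, -209.3, 35.2]
ee_rot: [180.0, -0.0, 2.0]
force: [0.1, -0.1, -0.0]
gripper_width: 35.8
gripper_force: 30.0
```

>>> {"api": "send_rows", "payload": {"deltas": [[[0,0,-0.02],[0,0,0]],[[0,0,-0.06],[0,0,0]],[[0,0,-0.06],[0,0,0]],[[0,0,-0.04],[0,0,0]],[[0.0042,-0.05,0],[0,0,0]],[[0,-0.09,0],[0,0,0]],[[0,-0.09,0],[0,0,0]],[[0,-0.09,0],[0,0,0]],[[0,-0.08,0],[0,0,0]],[[0,-0.0492,0],[0,0,0]]]}}

```text
time_s: 48.5
ee_pos: [616.3, 18.2, 125.5]
ee_rot: [-180.0, 0.0, 2.1]
force: [0.8, -0.4, -3.5]
gripper_width: 35.8
gripper_force: 30.0
```

>>> {"api": "send_rows", "payload": {"deltas": [[[0,0,0],[0,0,0]],[[0,0,0],[0,0,0]],[[0,0,0],[0,0,0]],[[0,0,0],[0,0,0]],[[0,0,0],[0,0,0]],[[0,0,0],[0,0,0]],[[0,0,0],[0,0,0]],[[0,0,0],[0,0,0]],[[0,0,0],[0,0,0]],[[0,0,0],[0,0,0]]]}}

```text
time_s: 49.5
ee_pos: [617.1, 15.3, 125.2]
ee_rot: [180.0, -0.0, 2.0]
force: [-0.3, 0.5, -3.4]
gripper_width: 35.8
gripper_force: 30.0
```

>>> {"api": "send_rows", "payload": {"deltas": [[[0,0,0.04],[0,0,0]],[[0,0,0.06],[0,0,0]],[[0,0,0.03],[0,0,0]],[[0,0,0.01],[0,0,0]],[[0,0,0.005],[0,0,0]],[[0,0,0.005],[0,0,0]],[[0,0,0.005],[0,0,0]],[[0,0,0.005],[0,0,0]],[[0,0,0],[0,0,0]],[[0,0,0],[0,0,0]]]}}

```text
time_s: 50.5
ee_pos: [617.2, 15.2, 45.4]
ee_rot: [180.0, -0.0, 2.0]
force: [0.7, -0.5, -2.9]
gripper_width: 35.5
gripper_force: 30.0
```

>>> {"api": "send_rows", "payload": {"deltas": [[[0,0,0],[0,0,0]],[[0,0,0.003],[0,0,0]],[[0,0,0.003],[0,0,0]],[[0,0,0.002],[0,0,0]],[[0,0,0.002],[0,0,0]],[[0,0,0.001],[0,0,0]],[[0,0,0],[0,0,0]],[[0,0,0],[0,0,0]],[[0,0,0],[0,0,0]],[[0,0,0],[0,0,0]]]}}

```text
time_s: 51.5
ee_pos: [617.1, 15.2, 39.7]
ee_rot: [180.0, -0.0, 2.0]
force: [-0.7, -0.4, -2.7]
gripper_width: 36.1
gripper_force: 30.0
```

>>> {"api": "send_rows", "payload": {"deltas": [[[0,0,0.001],[0,0,0]],[[0,0,0.0005],[0,0,0]],[[0,0,0],[0,0,0]],[[0,0,0],[0,0,0]],[[0,0,0],[0,0,0]]]}}

```text
time_s: 52.0
ee_pos: [617.2, 15.2, 39.2]
ee_rot: [180.0, -0.0, 2.0]
force: [-0.2, -0.4, -0.7]
gripper_width: 35.6
gripper_force: 30.0
```

>>> {"api": "send_rows", "payload": {"deltas": [[[0,0,0],[0,0,0]],[[0,0,0],[0,0,0]],[[0,0,0],[0,0,0]],[[0,0,0],[0,0,0]],[[0,0,0],[0,0,0]],[[0,0,0],[0,0,0]],[[0,0,0],[0,0,0]],[[0,0,-0.05],[0,0,0]],[[0,0,-0.09],[0,0,0]],[[0,0,-0.085],[0,0,0]]], "grip": 0}}

```text
time_s: 53.0
ee_pos: [616.7, 15.2, 152.3]
ee_rot: [180.0, 0.1, 2.0]
force: [1.2, 0.6, 0.3]
gripper_width: 91.7
gripper_force: 0.0
```

>>> {"api": "send_rows", "payload": {"deltas": [[[0,0,0],[0,0,0]],[[0,0,0],[0,0,0]],[[0,0,0],[0,0,0]],[[0,0,0],[0,0,0]],[[0,0,0],[0,0,0]]]}}

```text
time_s: 53.5
ee_pos: [616.4, 15.2, 150.0]
ee_rot: [180.0, 0.2, 2.0]
force: [-0.1, 0.5, -0.0]
gripper_width: 91.2
gripper_force: 0.0
```

```bash
python3 - <<'E'
from h import *
look(["holder_black","movement_black"],[(617,15)]*2)
cv2.imwrite("pics/w8.png",cv2.resize(grab_frame("wrist")[120:270,200:360,::-1],None,fx=3,fy=3))
cv2.imwrite("pics/s8.png",cv2.resize(grab_frame("scene")[150:390,80:480,::-1],None,fx=2,fy=2))
E
```

```text
holder_black 0.95 [240 144  75 113] [617.25  15.25   2.3    0.77] 0.43
movement_black 0.71 [255 156  52  92] [6.1712e+02 1.4730e+01 1.8000e+00 3.7000e-01] 0.18
[616.85  15.22 150.72] [1.80e+02 7.00e-02 1.99e+00]
```

View pics/w8.png

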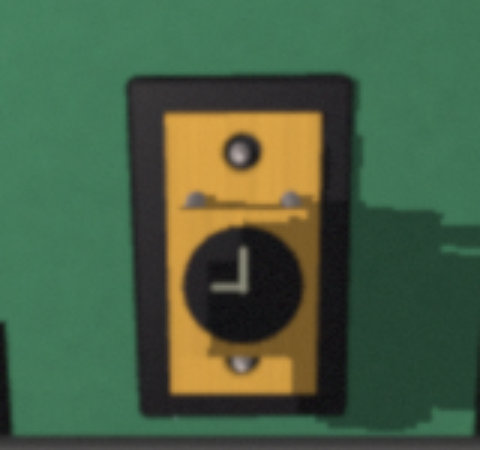

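View pics/s8.png

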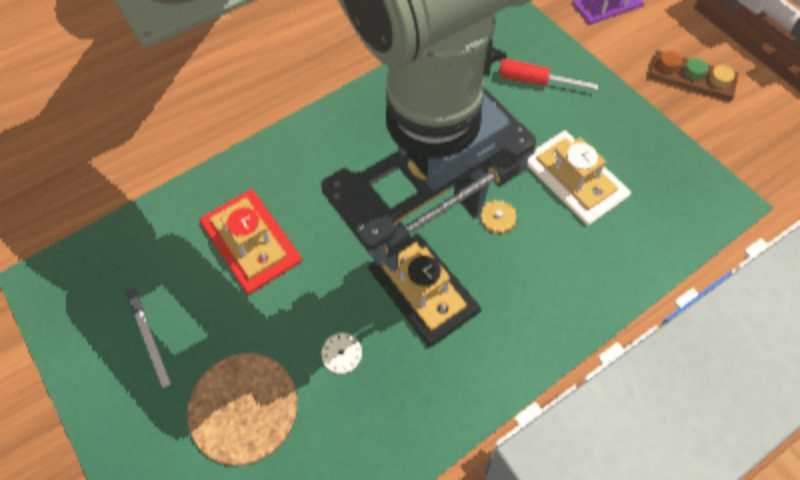

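Black movement is seated, with pins at (241,152) and (241,360) of the crop. In the scene, red (245,240), white (578,175) and black (428,285) all lie flat on their own holders. The gripper hides blue and the loupe here, but it never came near the loupe after blue was checked. Handing in.

```bash
python3 -c "
from workcell import *
print(job_done())"
```

```text
the job is handed in; nothing more can be done
None
```

All four movements sit flat over both pins on the holders of their own colour and are released, handed in at about 54 s; the arm never went near the loupe, though the gripper hid it in the last picture.

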